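# Sign off the air line in flow order

### The job

Sign off the air line in flow order: with the fingertips, lightly press the yellow plunger in front of the air filter all the way down so that it stays down, then the one in front of the pressure gauge, then the one in front of the solenoid valve. Leave the plunger in front of the gate valve up, and do not grasp, lift, shift or knock over anything else on the cart.

Things in the scene. Friction and masses are not known exactly. Their poses are not given: they have to be found in the camera images.
- stand_filter: check stand that carries the filter part, fixed to the table: grey plate 200 (its x) x 100 (its y) x 10 mm, origin at the middle of its underside; its front end (-x) carries an aluminium post, at x = -70 mm, with a yellow plunger head on top; the part stands on the rear half of the plate. The four stands are alike but for the part
- top_filter (a point): centre of the flat top of that stand's yellow plunger head (40 mm across, 12 mm thick, top 90 mm above the table when up, 78 mm when fully down); moves with the plunger
- plunger_filter (a joint): travel of that plunger, m: 0 up, 0.012 fully down against its stop; it has no spring: about 3 N of friction (plus damping of 25 N s/m) holds it wherever it is left; 12 mm of green stem shows under the head while it is up; a press of over 30 N is too hard
- part_filter: compressed-air filter, upright, grey bowl, white head and teal cap, 51x53x126 mm, held in a dark steel collar; fixed to its stand; origin at the middle of its underside
- stand_gauge: check stand that carries the gauge part, fixed to the table: grey plate 200 (its x) x 100 (its y) x 10 mm, origin at the middle of its underside; its front end (-x) carries an aluminium post, at x = -70 mm, with a yellow plunger head on top; the part stands on the rear half of the plate. The four stands are alike but for the part
- top_gauge (a point): centre of the flat top of that stand's yellow plunger head (40 mm across, 12 mm thick, top 90 mm above the table when up, 78 mm when fully down); moves with the plunger
- plunger_gauge (a joint): travel of that plunger, m: 0 up, 0.012 fully down against its stop; it has no spring: about 3 N of friction (plus damping of 25 N s/m) holds it wherever it is left; 12 mm of green stem shows under the head while it is up; a press of over 30 N is too hard
- part_gauge: pressure gauge lying on its back, black rim and white dial facing up, brass thread at one side, 88x63x24 mm; loose on its stand; origin at the middle of its underside
- stand_solenoid: check stand that carries the solenoid part, fixed to the table: grey plate 200 (its x) x 100 (its y) x 10 mm, origin at the middle of its underside; its front end (-x) carries an aluminium post, at x = -70 mm, with a yellow plunger head on top; the part stands on the rear half of the plate. The four stands are alike but for the part
- top_solenoid (a point): centre of the flat top of that stand's yellow plunger head (40 mm across, 12 mm thick, top 90 mm above the table when up, 78 mm when fully down); moves with the plunger
- plunger_solenoid (a joint): travel of that plunger, m: 0 up, 0.012 fully down against its stop; it has no spring: about 3 N of friction (plus damping of 25 N s/m) holds it wherever it is left; 12 mm of green stem shows under the head while it is up; a press of over 30 N is too hard
- part_solenoid: solenoid valve, long black body with a blue and black coil standing on its far end, 116 mm long, 48 wide, 114 high; loose on its stand; origin at the middle of its underside
- stand_gate: check stand that carries the gate part, fixed to the table: grey plate 200 (its x) x 100 (its y) x 10 mm, origin at the middle of its underside; its front end (-x) carries an aluminium post, at x = -70 mm, with a yellow plunger head on top; the part stands on the rear half of the plate. The four stands are alike but for the part
- top_gate (a point): centre of the flat top of that stand's yellow plunger head (40 mm across, 12 mm thick, top 90 mm above the table when up, 78 mm when fully down); moves with the plunger
- plunger_gate (a joint): travel of that plunger, m: 0 up, 0.012 fully down against its stop; it has no spring: about 3 N of friction (plus damping of 25 N s/m) holds it wherever it is left; 12 mm of green stem shows under the head while it is up; a press of over 30 N is too hard
- part_gate: bronze gate valve with red handwheel, 78x90x129 mm (a water fitting, not part of the air line); loose on its stand; origin at the middle of its underside
- wrench: steel wrench lying flat, 41x210x9 mm; loose bystander, origin at the middle of its underside
- union_a: brass union, 54x54x48 mm; loose bystander, origin at the middle of its underside
- nipple_a: brass hex nipple, 46x40x52 mm; loose bystander, origin at the middle of its underside
- cap_a: brass cap, 41x47x25 mm; loose bystander, origin at the middle of its underside
- ball_valve_3: brass ball valve with an orange lever, 46x119x66 mm; loose bystander, origin at the middle of its underside
- seal_tape: flat roll of white seal tape in a blue ring, 61x61x14 mm; loose bystander, origin at the middle of its underside

How it is judged:
On the way, in this order (a step that is already met when the one before it is completed fails the run):
1. the plunger in front of the filter is down (value of joint plunger_filter above 0.008 m), for 0.2 s.
2. the plunger in front of the pressure gauge is down (value of joint plunger_gauge above 0.008 m), for 0.2 s.
3. the plunger in front of the solenoid valve is down (value of joint plunger_solenoid above 0.008 m), for 0.2 s.
At the end, for the whole second after the job is handed in: the plungers of filter, gauge and solenoid valve are at least 8 of their 12 mm down, the gate valve's less than 3 mm; the parts and bystanders are within 15 mm of where they stood, upright to 0.3 rad and at rest (value of joint each of plunger_filter, plunger_gauge, plunger_solenoid above 0.008 m and value of joint plunger_gate below 0.003 m and distance of each of part_gauge, part_solenoid, part_gate, wrench, union_a, nipple_a, cap_a, ball_valve_3, seal_tape from where it was at the start of the episode below 0.015 m and angle between each of part_gauge, part_solenoid, part_gate's own z axis and vertical below 0.3 rad and linear speed of each of part_gauge, part_solenoid, part_gate below 0.02 m/s); the robot touches nothing.
It fails at once if a plunger goes down (more than 4 mm) before the one ahead of it in the order is down ((value of joint plunger_gauge above 0.004 m and value of joint plunger_filter below 0.008 m) or (value of joint plunger_solenoid above 0.004 m and value of joint plunger_gauge below 0.008 m)).
It fails at once if the gate valve's plunger is pushed down (more than 3 mm) (value of joint plunger_gate above 0.003 m).
It fails at once if a stand is pressed with more than 30 N (contact force between any of the fingers, the arm and stand_filter above 30 N or contact force between any of the fingers, the arm and stand_gauge above 30 N or contact force between any of the fingers, the arm and stand_solenoid above 30 N or contact force between any of the fingers, the arm and stand_gate above 30 N).
It fails at once if a part or bystander is shifted or lifted more than 15 mm (distance of any of part_gauge, part_solenoid, part_gate, wrench, union_a, nipple_a, cap_a, ball_valve_3, seal_tape from where it was at the start of the episode above 0.015 m).
It fails at once if a part is tipped by more than 0.3 rad (angle between any of part_gauge, part_solenoid, part_gate's own z axis and vertical above 0.3 rad).
It also fails if it takes over 48 s, if anything falls off the work surface, if the arm or the gripper's body presses on something with over 40 N, if the wrist force passes 120 N, or if a joint passes its speed limit or range.

### The arm

A 6-joint arm with a two-finger parallel gripper is mounted at the origin on a cart in front of the work surface, level with it; the furniture and walls round the work are solid. World frame = base frame: x ahead of the robot, y to its left, z up, the work surface at z = 0. Lengths are in m, angles in rad, forces in N, time in s.
With the tool pointing down it reaches from about 0.375 to 0.9 m from the base axis. Payload 3.1 kg.
Tool frame: the origin (TCP) lies at the very end of the fingers, on their centre line; the grasp point (between the pads) lies behind it (robot.grip_point_offset is the z of the grasp point in the tool frame, in m); z points along the fingers, y is the line along which they close (so a half turn about z gives the same grasp; the last joint's range is limited). The gripper opens to 87 mm and grips with 3 to 60 N. Pads are 19 mm wide; open, the fingers measure 117 mm over their backs; the gripper's body (75 mm by 190 mm) begins 51 mm behind the grasp point.
Start: joints at [-1.375, 0.527, 1.433, -0, 1.181, -0.178], TCP at [0.228, -0.582, 0.223] pointing down, gripper open.
Joint ranges: [-3.08, 3.08], [-0.75, 2.2], [0.22, 2.44], [-1.43, 4.57], [0, 2.65], [-2.85, 2.85]. Speed limits (rad/s): [2.79, 2.79, 3.14, 3.14, 3.14, 3.14].

### API

Orientations are given as a unit quaternion [w, x, y, z].
In Python, from station import robot, solver, viewer, workorder gives the robot as it stands. Calls block until the motion is done:
- robot.move_pose(position, orientation): joint-space move of the TCP to a pose.
- robot.line_to(position, velocity=0.15, orientation=None, f_stop=None): straight line of the TCP; orientation=None keeps the orientation; velocity is the mean speed in m/s. With f_stop (N) it stops when the force on the tool has changed by that much, and returns True; else False.
- robot.set_joints(angles): joint-space move.
- robot.set_gripper(opening): opening from 0.0 (shut) to 1.0 (fully open); the grip force is fixed at half the most; returns when the fingers have stopped.
- robot.hold(seconds).
- solver.ik(position, orientation): joint angles nearest the present ones, or None.
- viewer.capture(name): name is "scene" or "side" or "wrist"; returns a dict with "img" (384x512x3 uint8, red, green, blue), "camera_matrix" (3x3 intrinsics, pixels), "eye" and "rotation" of the camera in the world. Camera axes: x right, y down, z forward; pixel columns grow to the right and rows downward; lengths in m; the calibration is good to about 2 mm. A picture is of the moment at which its call begins. There is no depth.
A pose or a line that the arm cannot do raises robot.MotionError and nothing moves.
- workorder.sign_off(): hands the job in; it is judged then, once.
Readings, each from a call of its own:
- robot.read_time(): time.
- robot.read_joint_pos(): joint angles.
- robot.read_dq(): joint speeds.
- robot.read_tau(): joint torques, N m.
- robot.read_tool_pos(): TCP position.
- robot.read_tool_rot(): TCP orientation.
- robot.read_wrist_force(): force on the tool from outside, world axes, zero at the start.
- robot.read_wrist_torque(): the same for the moment, N m.
- robot.read_grip_width(): opening from 0.0 (shut) to 1.0 (fully open).
- robot.read_grip_force(): force on a finger pad.
Only numpy, scipy, OpenCV 4.12 (cv2) and the standard library are available. Lean on these libraries where they do the work, as an engineer would, in place of code of your own. Each camera call takes 0.05 s, during which the arm holds its last target. There are 200 camera calls.

## Working session

There is one attempt and no reset: what is moved stays moved. The work goes in short steps, each a Python script; the robot and the scene stay as the last script left them, time stands still between calls to the robot, and variables do not carry over. Pictures are saved under pics/ and viewed, at most 10 in all, crops included, and the job is handed in when it is done.

```bash
mkdir -p pics
cat > h.py <<'E'
import numpy as np, cv2
from station import robot, solver, viewer, workorder
def ray(c,u,v,z):
    d=np.array(c["rotation"])@np.linalg.inv(c["camera_matrix"])@[u,v,1]; e=np.array(c["eye"])
    return e+d*(z-e[2])/d[2]
def yellow(c,z=0.09):
    h=cv2.cvtColor(c["img"],cv2.COLOR_RGB2HSV)
    m=cv2.inRange(h,(22,130,90),(34,255,255))
    n,l,s,ce=cv2.connectedComponentsWithStats(m)
    return [(s[i].tolist(),ce[i].round(1).tolist(),ray(c,*ce[i],z).round(4).tolist()) for i in range(1,n) if s[i][4]>25]
def save(c,n): cv2.imwrite(f"pics/{n}.png",cv2.cvtColor(c["img"],cv2.COLOR_RGB2BGR))
E
python3 - <<'E'
from h import *
for n in("scene","side"):
    c=viewer.capture(n); save(c,n+"0"); print(n,np.round(c["eye"],3))
    for y in yellow(c): print(y)
print(robot.read_tool_rot(),robot.grip_point_offset,robot.read_time())
E
```

```text
scene [-0.299  1.226  1.22 ]Traceback (most recent call last):
  File "<stdin>", line 4, in <module>
  File "h.py", line 10, in yellow
    return [(s[i].tolist(),ce[i].round(1).tolist(),ray(c,*ce[i],z).round(4).tolist()) for i in range(1,n) if s[i][4]>25]
                                                   ~~~^^^^^^^^^^^^
  File "h.py", line 4, in ray
    d=np.array(c["rotation"])@np.linalg.inv(c["camera_matrix"])@[u,v,1]; e=np.array(c["eye"])
      ~~~~~~~~~~~~~~~~~~~~~~~^~~~~~~~~~~~~~~~~~~~~~~~~~~~~~~~~~
ValueError: matmul: Input operand 1 has a mismatch in its core dimension 0, with gufunc signature (n?,k),(k,m?)->(n?,m?) (size 3 is different from 4)
```

View pics/scene0.png

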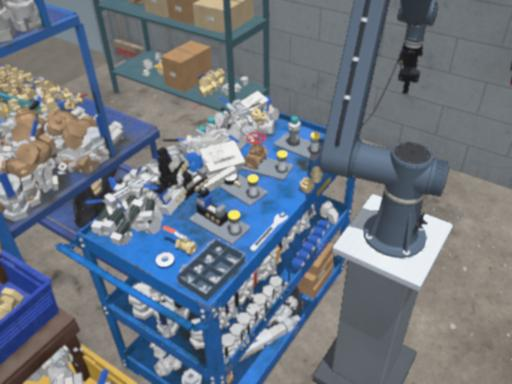

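The scene picture shows four stands: solenoid plunger near (234,215), gauge near (252,180), gate valve with the red handwheel near (282,155) and filter with the teal cap near (315,136). The rotation comes back as a quaternion, so I'll fix the helper.

```bash
sed -i 's/np.array(c\["rotation"\])@/Rot(c["rotation"])@/' h.py
cat >> h.py <<'E'
from scipy.spatial.transform import Rotation
def Rot(q): return Rotation.from_quat(np.roll(q,-1)).as_matrix()
E
python3 - <<'E'
from h import *
for n in("scene","side","wrist"):
    c=viewer.capture(n); save(c,n+"0"); print(n,np.round(c["eye"],3),np.round(c["camera_matrix"][0][0]))
    cv2.imwrite(f"pics/{n}1.png",cv2.resize(cv2.imread(f"pics/{n}0.png"),(800,600),interpolation=cv2.INTER_CUBIC))
    for y in yellow(c): print(y)
im=cv2.imread("pics/scene0.png")[90:290,140:360]; cv2.imwrite("pics/crop.png",cv2.resize(im,(660,600),interpolation=cv2.INTER_CUBIC))
print(robot.read_tool_rot(),robot.grip_point_offset,robot.read_time())
E
```

```text
scene [-0.299  1.226  1.22 ] 499.0
([312, 134, 7, 5, 31], [315.0, 135.9], [0.457, -0.2615, 0.09])
([278, 151, 8, 7, 46], [281.6, 154.1], [0.5041, -0.0856, 0.09])
([248, 176, 10, 7, 56], [252.4, 178.9], [0.5132, 0.0981, 0.09])
([227, 211, 12, 9, 80], [233.1, 215.1], [0.4595, 0.2883, 0.09])
side [ 0.477 -1.105  0.784] 465.0
([308, 60, 51, 70, 587], [324.9, 101.5], [0.802, 0.9701, 0.09])
([315, 69, 9, 10, 50], [319.6, 72.8], [0.8346, 1.4604, 0.09])
([267, 104, 16, 31, 261], [272.5, 119.3], [0.5529, 0.7258, 0.09])
([372, 110, 19, 5, 67], [380.9, 112.5], [1.0319, 0.8379, 0.09])
([296, 123, 8, 7, 36], [299.3, 125.4], [0.6596, 0.6626, 0.09])
([242, 164, 11, 7, 61], [247.0, 167.2], [0.4557, 0.2767, 0.09])
([258, 192, 13, 9, 88], [264.4, 196.4], [0.5111, 0.0865, 0.09])
([255, 227, 13, 10, 111], [261.0, 231.3], [0.5002, -0.0957, 0.09])
([233, 268, 17, 13, 168], [241.3, 274.4], [0.4539, -0.2711, 0.09])
wrist [ 0.293 -0.556  0.384] 275.0
([94, 235, 21, 15, 95], [103.2, 240.7], [0.107, -0.437, 0.09])
([400, 235, 11, 11, 33], [404.6, 239.4], [0.2354, -0.7602, 0.09])
([408, 235, 15, 26, 102], [416.1, 245.8], [0.2331, -0.7765, 0.09])
([88, 245, 24, 39, 224], [95.4, 267.8], [0.0696, -0.4363, 0.09])
([405, 252, 21, 32, 168], [417.4, 271.5], [0.2046, -0.7946, 0.09])
([377, 292, 135, 15, 1009], [450.0, 299.7], [0.1854, -0.851, 0.09])
([234, 297, 147, 10, 879], [304.7, 301.5], [0.1182, -0.6865, 0.09])
[-6.88582575e-04  9.82591536e-01  1.85777825e-01 -5.49699201e-06] -0.0187 0.2
```

View pics/side1.png

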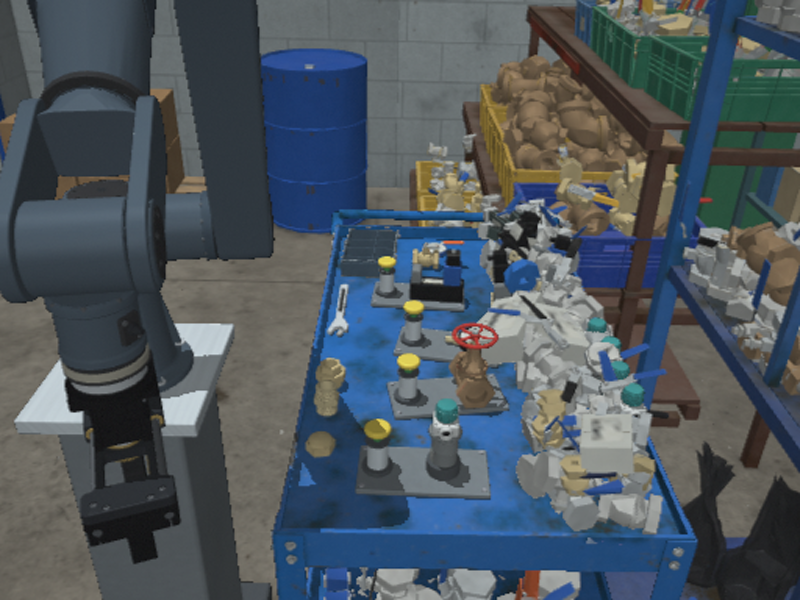

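View pics/crop.png

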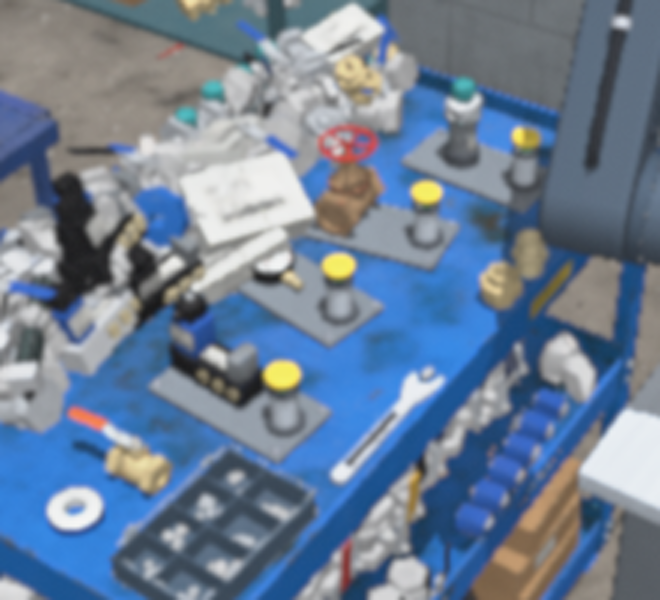

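The side view agrees with the scene view: filter at the near end, then gate, gauge and solenoid, with all plungers up. Averaging the two views at z = 0.09 cancels the bias from the visible rim, and they agree to about 10 mm in y and 3 mm in x. I'll press the filter first.

```bash
cat >> h.py <<'E'
P=dict(filter=(.4555,-.266),gauge=(.512,.092),solenoid=(.4576,.2825))
Q=[0,1,0,0]
def press(k):
    x,y=P[k]
    robot.line_to([x,y,.105],.1)
    s=robot.line_to([x,y,.074],.012,f_stop=9)
    print(k,s,np.round(robot.read_tool_pos(),4),np.round(robot.read_wrist_force(),1))
    robot.hold(.3); robot.line_to([x,y,.11],.05); robot.line_to([x,y,.24],.15)
    print(np.round(robot.read_tool_pos(),4),robot.read_time())
E
python3 - <<'E'
from h import *
robot.set_gripper(0)
for k in P: print(k,solver.ik([*P[k],.074],Q))
robot.move_pose([*P["filter"],.24],Q)
print(robot.read_tool_pos(),robot.read_time())
press("filter")
c=viewer.capture("side"); save(c,"side2")
for y in yellow(c): print(y) if y[1][1]>150 else 0
cv2.imwrite("pics/s2.png",cv2.resize(cv2.imread("pics/side2.png")[140:340,180:380],(600,600),interpolation=cv2.INTER_CUBIC))
E
```

```text
filter [-7.40571053e-01  6.27590722e-01  1.79967891e+00 -4.44089210e-16
  7.14323024e-01  8.30225274e-01]
gauge [-3.72425835e-02  6.21569271e-01  1.81801597e+00 -4.44089210e-16
  7.02007416e-01  1.53355374e+00]
solenoid [ 3.45180574e-01  6.36268618e-01  1.77363937e+00 -4.44089210e-16
  7.31684669e-01  1.91597690e+00]
[ 0.45549394 -0.2669105   0.24007431] 3.175
filter True [ 0.4555 -0.266   0.0784] [-0.6 -0.8  4.9]
[ 0.4549 -0.2655  0.2391] 8.7333
([261, 192, 10, 9, 76], [265.1, 196.4], [0.5134, 0.0865, 0.09])
([255, 227, 13, 10, 107], [261.2, 231.3], [0.5005, -0.0961, 0.09])
([234, 272, 16, 13, 169], [241.3, 278.3], [0.4542, -0.2849, 0.09])
```

View pics/s2.png

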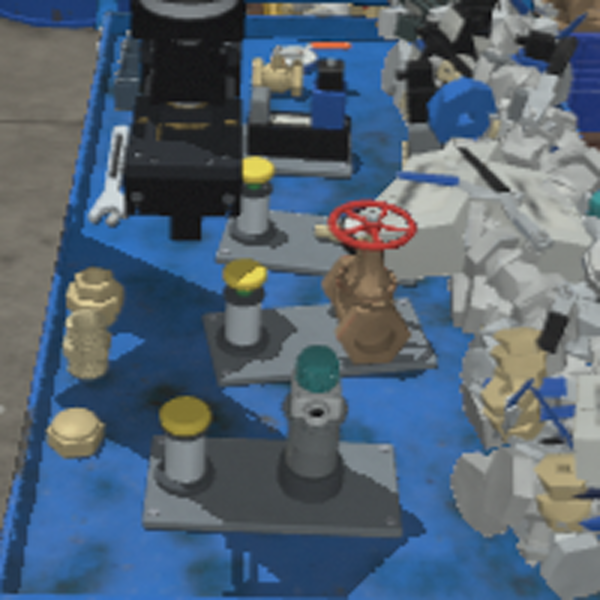

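The filter plunger is fully down: the tip stopped at z = 0.0784, its head dropped 4 px, and no green stem shows. Nothing else has moved. Next are the gauge and then the solenoid, passing high over the gate valve.

Run:
```python
from h import *
for k in("gauge","solenoid"):
    print(robot.line_to([*P[k],.24],.15,f_stop=25))
    press(k)
    z=robot.read_tool_pos()
robot.line_to([.40,.2825-.25,.30],.15)
for n in("side","scene"):
    c=viewer.capture(n); save(c,n+"3")
    for y in yellow(c): print(y) if y[1][1]>130 else 0
a=cv2.imread("pics/side3.png")[140:340,180:380];b=cv2.imread("pics/scene3.png")[90:290,140:340]
cv2.imwrite("pics/s3.png",cv2.resize(np.hstack([a,b]),(800,400),interpolation=cv2.INTER_CUBIC))
print(robot.read_time())
```

```text
False
gauge True [0.512  0.092  0.0784] [ 0.3 -0.7  4.8]
[0.5112 0.092  0.2391] 16.9083
False
solenoid True [0.4576 0.2825 0.0784] [ 0.1 -0.7  4.4]
[0.4568 0.2822 0.2391] 23.9333
([242, 168, 11, 7, 66], [247.0, 170.7], [0.4564, 0.2511, 0.09])
([259, 196, 12, 9, 88], [264.3, 199.8], [0.5107, 0.0664, 0.09])
([255, 227, 14, 10, 113], [261.2, 231.3], [0.5005, -0.0958, 0.09])
([234, 272, 16, 13, 173], [241.3, 278.2], [0.4544, -0.2845, 0.09])
([312, 136, 7, 6, 35], [314.9, 138.4], [0.4484, -0.2457, 0.09])
([278, 151, 8, 7, 41], [281.7, 153.9], [0.5046, -0.0869, 0.09])
([248, 178, 10, 7, 56], [252.5, 181.0], [0.5059, 0.1079, 0.09])
([227, 214, 13, 8, 74], [233.4, 217.5], [0.4516, 0.2973, 0.09])
([89, 352, 46, 32, 153], [113.5, 369.8], [0.3789, 0.8956, 0.09])
([38, 378, 10, 6, 41], [43.9, 380.9], [0.4988, 1.0092, 0.09])
25.9417
```

View pics/s3.png

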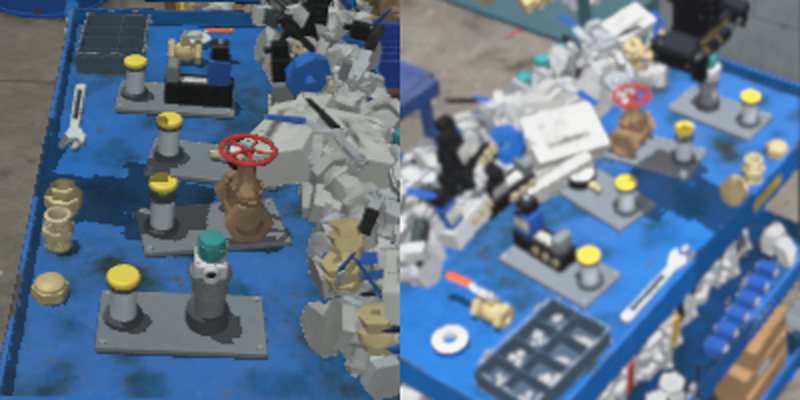

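The filter, gauge and solenoid heads are all down with no stem showing. The gate head is unmoved at side pixel (261,231), everything else is in place, and the arm is clear.

```bash
python3 -c "
from h import *
print(workorder.sign_off())"
```

```text
the job is handed in; nothing more can be done
None
```

I pressed the filter, gauge and solenoid plungers fully down in that order (about 11.6 of 12 mm each), left the gate plunger up, saw nothing else moved in the final pictures, and handed the job in at about 26 s; sign-off returned no verdict.

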